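# Load the dual-beam reflectance meter and hold the white reference flat

## Robot

A 6-joint arm with a two-finger parallel gripper is mounted at the origin on a cart in front of the work surface, level with it; the furniture and walls round the work are solid. World frame = base frame: x ahead of the robot, y to its left, z up, the work surface at z = 0. Lengths are in m, angles in rad, forces in N, time in s.
With the tool pointing down it reaches from about 0.375 to 0.75 m from the base axis. Payload 9 kg.
Tool frame: the origin (TCP) lies on the mounting face of the last link; the fingertips stand 173 mm ahead of it and the grasp point (between the pads) lies 155 mm ahead of it; z points along the fingers, y is the line along which they close (so a half turn about z gives the same grasp; the last joint's range is limited). The gripper opens to 85 mm and grips with 20 to 120 N. Pads are 22 mm wide; open, the fingers measure 114 mm over their backs; the gripper's body (76 mm by 85 mm) begins 54 mm behind the grasp point. The pads swing forward as they close: fully open they stand 13 mm farther back than shut.
Start: joints at [1.032, 0.104, 0.097, 1.564, 0, 1.353], TCP at [0.189, 0.569, 0.405] pointing down, gripper open.
Joint ranges: [-2.99, 2.99], [-0.84, 1.86], [-1.1, 1.16], [-1.84, 2.11], [-1.51, 1.56], [-3.14, 3.14]. Speed limits (rad/s): [2.22, 2.22, 2.57, 3.14, 3.14, 3.14].

## Interface

Orientations are given as a unit quaternion [w, x, y, z].
In Python, from bench import arm, cams, workorder, nets gives the robot as it stands.
- The arm moves only by the shell command python3 -m pendant 'ROWS' [FORCE]. ROWS is JSON, a list of rows, each an object of numbers: "x", "y", "z": the shift along the world's x, y, z in m; "twist": the turn about the world's z in degrees; "claw": the closure, from 0 (fully open) to 1 (shut). A call has 1 to 10 rows; each row is the pose to reach, as a shift and turn from the pose commanded when the call began; what a row does not reach only later rows make up. A row lasts 1/12 s, in which the tool goes at most 41.7 mm and 7.16 degrees, less where a joint would pass 70% of its speed; a pose out of reach is approached as far as the arm can. A call with a gripper value outside its range is refused whole. The fingers move at their own pace and stop on an object; FORCE is the grip in N (left out, the last holds). Time passes only in rows, so rows that repeat a pose let the fingers close. It gives the time, the measured TCP pose, the force, the opening and the grip force at its end, in the units of the state.
- arm.get_state(): the state, without advancing time (a new reading comes with each control period).
- cams.snapshot(name): name is "side" or "top"; returns the picture (384x512x3 uint8, red, green, blue); there is no depth.
- cams.camera_info(name): a dict with "K" (3x3 intrinsics, pixels), "xyz" and "orientation" of the camera in the world. Camera axes: x right, y down, z forward; pixel columns grow to the right and rows downward; lengths in m; the calibration is good to about 2 mm. A picture is of the moment at which its call begins. camera_info takes no time and is no camera call.
- workorder.job_done(): hands the job in; it is judged then, once.
Trained networks look in the newest picture that a camera, given by its name, has taken for a name from the list of things; names that differ only in an ending like _2 or _b are one class to them, and where a whole thing is asked for, a point or a joint stands for the part that bears it (a point fixed in the world has none). Each returns a list of dicts, best first, with "p" (0 to 1); they miss things now and then, are a little off and sometimes report something else, mostly with a low value. They report only what shows in the picture. A call takes as long as a camera call. They do not tell look-alikes from the thing itself.
- nets.search_frame(label, camera): "rect" ([left, top, right, bottom] in pixels, round what is visible of it).
The state is a dict: "time_s": time; "joint_positions": joint angles; "joint_velocities": joint speeds; "effort": joint torques, N m; "position": TCP position; "tcp_rot": TCP orientation; "wrist_force": force on the tool from outside, world axes, zero at the start; "wrist_torque": the same for the moment, N m; "opening": opening from 0.0 (shut) to 1.0 (fully open); "gripper_force": force on a finger pad.
Only numpy, scipy, OpenCV 4.12 (cv2) and the standard library are available. Lean on these libraries where they do the work, as an engineer would, in place of code of your own. Each camera call takes 0.05 s, during which the arm holds its last target. There are 200 camera calls.

## Task

Get the white bench meter ready to read: lay the red-capped glass vial gently (no drop) on its side in the black V cradle, centred over its window. Then slide the front edge of the reference plate (blue grip) under the yellow shield leaf, fully home against the stop, without lifting the leaf, press the plate down flat on the bed so that the brass pin is fully down, and finish while still holding it pressed there; the vial stays in the cradle and the other things on the table stay where they are.

Things in the scene. Friction and masses are not known exactly. Their poses are not given: they have to be found in the camera images.
- meter: white reflectance meter fixed to the table, 215 x 220 mm; origin under its middle, at table height, x away from the robot, z up. Flat deck 24 mm above the table, from x = -100 mm to the grey console at the back (front at x = +63 mm, top 59 mm above the table). Vial cradle on the left (+y), reference bed on the right (-y)
- cradle (a point): where the middle of the vial belongs when it lies in the cradle, 32 mm above the deck; the vial lies along this frame's y axis, cap either way. Two black V supports, each 8 mm thick, stand 29 mm either side of this point along y, the 50 mm between them open for fingers down to the deck. The 45-degree cheeks end about at the height of the vial's axis, 24 mm out in x
- slot (a point): on the bed's surface (deck height), mid-width, right below the free edge of the closed leaf; x points inward under the leaf, z up. Guides 50 mm apart and 9 mm high run inward from x = -16 mm; flared ends 8 mm high open to 68 mm at x = -42 mm; before them is open deck out to x = -108 mm. The end stop is at x = +48 mm: the plate's front edge touches it when home
- leaf_edge (a point): middle of the free edge of the yellow shield leaf, on its underside: 9 mm above the bed when closed. In front of it the leaf's lip is bent up, reaching about 6 mm nearer and 5 mm higher. The leaf is 60 mm wide, 54 mm long, 50 g, and lies closed by its weight
- leaf (a joint): opening angle (rad) of the shield leaf, hinged at its far edge: 0 closed, grows as it is lifted
- pin (a joint): travel (m) of the sprung brass contact pin in the bed: 0 = up, its round top 3 mm above the bed; 0.003 = pressed flush. It stands on the bed's centre line at x = -44 mm of the slot frame and pushes up with 2.4 N at the top, 4.8 N when flush, more than the plate's weight
- plate_grip (a point): middle of the blue upright grip of the reference plate, 24 mm above the plate's underside; x toward the front edge, z up. Grip 30 mm long (x), 10 mm thick (y), rising from 4 to 44 mm above the underside. Aluminium plate 110 x 44 x 4 mm, about 90 g; front edge 89 mm ahead of the grip's middle, rear edge 21 mm behind it
- plate_nose (a point): middle of the plate's front edge, on its underside; axes as plate_grip. At the start the plate lies in a shallow grey tray (134 x 68 mm, walls 7 mm high, floor 3 mm above the table) fixed on the table
- vial_mid (a point): middle of the red-capped glass vial (27 mm diameter, 85 mm long, 30 g), on its axis, 42.5 mm from its foot; z axis along the vial toward the cap. The glass body reaches from the foot to 76 mm, the cap is 22 mm wide. It starts upright on the table
- tin: white round sample tin, 51 mm wide, 27 mm high, a loose bystander; origin under its middle
- rubber_block: blue and white eraser, 21 x 46 x 12 mm, a loose bystander; origin under its middle
- magnifier: black round magnifier, 50 mm wide, 20 mm high, a loose bystander; origin under its middle
Things that resemble listed ones, but are neither listed nor needed, are in the scene too. Of the things that look like the part that bears plate_grip, the larger one is meant. Leave any green look-alike of the part that bears vial_mid alone.

How it is judged:
On the way, in this order (a step that is already met when the one before it is completed fails the run):
1. the vial lies on its side in the cradle, let go and at rest (distance between vial_mid and cradle below 0.016 m and angle between the z axis of vial_mid and the y axis of cradle, either way round below 0.12 rad and z of vial_mid in the frame of cradle below 0.005 m and linear speed of vial below 0.02 m/s and contact force between the fingers and vial below 0.1 N), for 0.2 s.
2. the plate's front edge is at least 15 mm in under the closed leaf (x of plate_nose in the frame of slot above 0.015 m and z of plate_nose in the frame of slot below 0.008 m and value of joint leaf below 0.08 rad), for 0.1 s.
At the end, for the whole second after the job is handed in: Still held by the robot: plate within 7 mm of the stop, within 3 mm of the bed and 0.05 rad of level, pin pressed over 2.2 of its 3 mm, leaf lifted under 0.08 rad; vial at rest in the cradle, its middle within 16 mm of the cradle point, axis within 0.12 rad (x of plate_nose in the frame of slot above 0.041 m and z of plate_nose in the frame of slot below 0.003 m and angle between plate_grip's own z axis and vertical below 0.05 rad and value of joint pin above 0.0022 m and value of joint leaf below 0.08 rad and contact force between the fingers and plate above 1 N and distance between vial_mid and cradle below 0.016 m and angle between the z axis of vial_mid and the y axis of cradle, either way round below 0.12 rad and z of vial_mid in the frame of cradle below 0.005 m and linear speed of vial below 0.02 m/s); the arm keeps its last pose, push and grip.
It fails at once if the shield leaf is lifted (more than 0.08 rad, about 4 mm at its free edge) (value of joint leaf above 0.08 rad).
It fails at once if a bystander (tin, eraser, magnifier) is moved more than 20 mm (distance of any of tin, rubber_block, magnifier from where it was at the start of the episode above 0.02 m).
It fails at once if the glass vial is dropped or sent flying (faster than 0.7 m/s while the fingers do not hold it, a fall of 25 mm) (linear speed of vial above 0.7 m/s and contact force between the fingers and vial below 0.05 N).
It also fails if it takes over 51 s, if anything falls off the work surface, if the arm or the gripper's body presses on something with over 40 N, if the wrist force passes 120 N, or if a joint passes its speed limit or range.

## Working session

There is one attempt and no reset: what is moved stays moved. The work goes in short steps, Python scripts to look and compute and a shell command to move; the robot and the scene stay as the last step left them, time stands still between calls to the robot, and variables do not carry over. Pictures are saved under pics/ and viewed, at most 10 in all, crops included, and the job is handed in when it is done.

```bash
mkdir -p pics; ls; python3 - <<'E'
from bench import arm,cams,nets
import cv2,numpy as np
ims=[]
for c in("side","top"):
    im=cams.snapshot(c); cv2.imwrite(f"pics/{c}0.png",im[:,:,::-1])
    i=cams.camera_info(c);print(c,np.round(i["K"],1).tolist(),i["xyz"],i["orientation"])
    for l in("meter","plate_grip","vial_mid","tin","rubber_block","magnifier","leaf","pin"):
        print(l,[(round(d["p"],2),np.round(d["rect"]).tolist()) for d in nets.search_frame(l,c)][:4])
s=arm.get_state();print(s["time_s"],s["position"],s["tcp_rot"],s["opening"])
E
```

```text
pics
side [[380.0, 0.0, 250.1], [0.0, 380.0, 194.4], [0.0, 0.0, 1.0]] [0.79090548 0.70115665 0.5421516 ] [-0.0758293   0.12002359  0.86681652 -0.4779889 ]
meter [(0.89, [192.0, 189.0, 309.0, 264.0])]
plate_grip [(0.76, [355.0, 259.0, 396.0, 280.0]), (0.66, [288.0, 270.0, 350.0, 308.0])]
vial_mid [(0.76, [234.0, 136.0, 246.0, 158.0]), (0.62, [240.0, 141.0, 251.0, 170.0]), (0.27, [191.0, 190.0, 309.0, 266.0])]
tin [(0.81, [185.0, 165.0, 202.0, 182.0])]
rubber_block [(0.75, [234.0, 308.0, 259.0, 325.0]), (0.43, [290.0, 269.0, 351.0, 310.0])]
magnifier [(0.62, [169.0, 284.0, 196.0, 312.0])]
leaf [(0.61, [217.0, 195.0, 246.0, 214.0]), (0.57, [167.0, 284.0, 196.0, 316.0])]
pin []
top [[454.8, 0.0, 250.8], [0.0, 454.8, 184.1], [0.0, 0.0, 1.0]] [ 0.46976433 -0.02400729  1.1780836 ] [-0.0300303   0.7169268  -0.69608392  0.02411056]
meter [(0.73, [195.0, 128.0, 292.0, 219.0])]
plate_grip [(0.78, [141.0, 178.0, 160.0, 220.0]), (0.75, [148.0, 240.0, 165.0, 268.0])]
vial_mid [(0.64, [352.0, 203.0, 369.0, 211.0]), (0.64, [374.0, 200.0, 392.0, 211.0])]
tin [(0.63, [346.0, 135.0, 364.0, 153.0])]
rubber_block [(0.43, [142.0, 134.0, 148.0, 154.0])]
magnifier [(0.55, [165.0, 90.0, 181.0, 115.0])]
leaf [(0.89, [248.0, 145.0, 272.0, 174.0])]
pin [(0.17, [248.0, 150.0, 274.0, 175.0])]
0.9 [0.18921174 0.56941966 0.40474254] [4.10520113e-05 1.59695774e-01 9.87166274e-01 7.63179606e-05] 0.9992531369862093
```

View pics/side0.png

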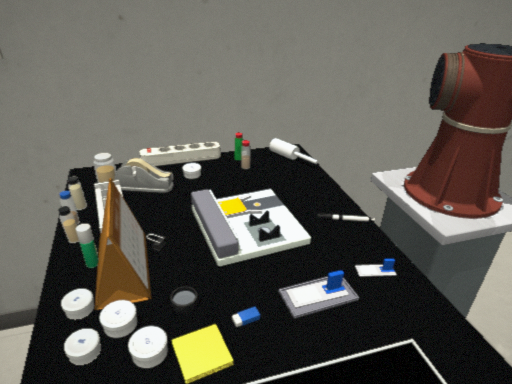

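View pics/top0.png

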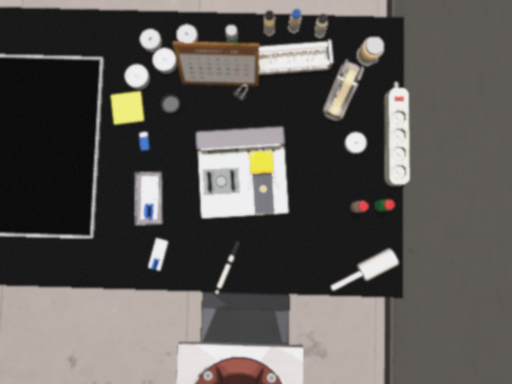

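The side view shows the meter at (250,225), the red vial at (245,155), the green look-alike at (239,147), the large plate in its tray at (320,290) and the small look-alike at (376,270). In the top view these are at (242,172), (360,206), (385,205), (149,198) and (158,254). The thing meant is the red-capped vial nearer the meter, and the larger plate, the one in the tray. An enlarged crop will confirm both.

```bash
cat > h.py <<'E'
import numpy as np,cv2
from scipy.spatial.transform import Rotation as R
from bench import cams
def P(c):
    i=cams.camera_info(c);q=i["orientation"];return np.array(i["K"]),np.array(i["xyz"]),R.from_quat([q[1],q[2],q[3],q[0]]).as_matrix()
def ray(c,u,v):
    K,t,M=P(c);d=M@np.linalg.solve(K,[u,v,1]);return t,d/np.linalg.norm(d)
def onz(c,u,v,z):
    t,d=ray(c,u,v);return t+d*(z-t[2])/d[2]
def proj(c,X):
    K,t,M=P(c);p=K@(M.T@(np.array(X)-t));return p[:2]/p[2]
def tri(a,b):
    t1,d1=ray("side",*a);t2,d2=ray("top",*b)
    s=np.linalg.lstsq(np.c_[d1,-d2],t2-t1,rcond=None)[0]
    p,q=t1+s[0]*d1,t2+s[1]*d2;return (p+q)/2,np.linalg.norm(p-q)
def up(im,x0,y0,x1,y1,s):
    return cv2.resize(im[y0:y1,x0:x1],None,fx=s,fy=s,interpolation=cv2.INTER_CUBIC)
E
python3 - <<'E'
from h import *
t=cv2.imread("pics/top0.png");s=cv2.imread("pics/side0.png")
c=np.zeros((600,800,3),np.uint8)
def put(a,x,y): c[y:y+a.shape[0],x:x+a.shape[1]]=a
put(up(t,190,120,300,225,4),0,0)          # 440x420
put(up(s,185,180,315,268,2.75),440,0)        # 357x242
put(up(t,130,165,170,230,4),440,250)   #160x260
put(up(s,275,260,360,315,2.3),604,250)    #195
put(up(t,340,190,400,220,4),0,430)  #240x120
put(up(s,225,125,260,175,4),604,390) #140x200
cv2.imwrite("pics/crop1.png",c)
E
```

```text
(no output)
```

View pics/crop1.png

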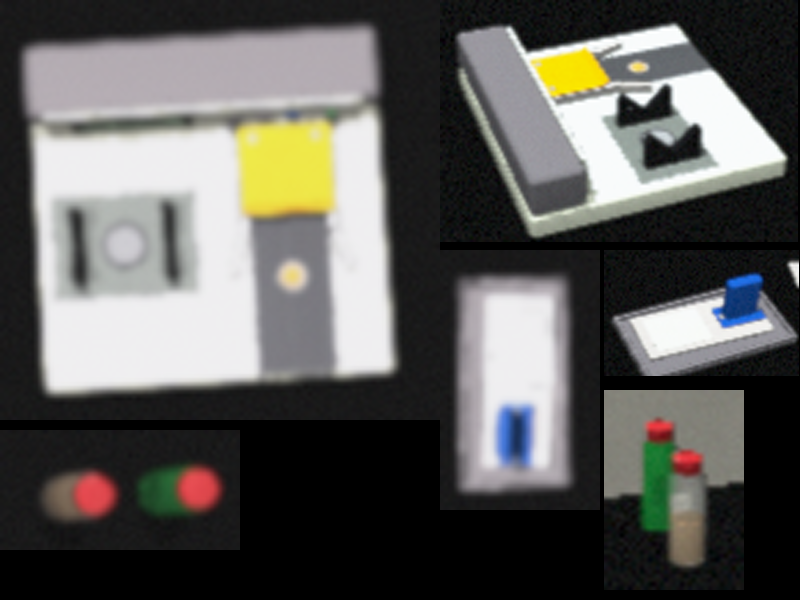

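Confirmed. Red vial: brownish clear body with a red cap, side (245,155) / top (360,206); the one behind it has a green body, so I leave that alone. The larger plate lies in the grey tray, with its blue grip at top (149,211) and its nose away from the robot. Next I compute poses.

```bash
cat > m.py <<'E'
from h import *
from scipy.optimize import least_squares
T=lambda x,y:((x+.5)/4-.5+190,(y+.5)/4-.5+120)
S=lambda x,y:((x-440+.5)/2.75-.5+185,(y+.5)/2.75-.5+180)
V=lambda x,y:((x+.5)/4-.5+340,(y-430+.5)/4-.5+190)
VS=lambda x,y:((x-604+.5)/4-.5+225,(y-390+.5)/4-.5+125)
G=lambda x,y:((x-440+.5)/4-.5+130,(y-250+.5)/4-.5+165)
GS=lambda x,y:((x-604+.5)/2.3-.5+275,(y-250+.5)/2.3-.5+260)
r=lambda a:np.round(a,4)
print("cap top",*map(r,tri(VS(688,454),V(95,495))))
print("vial foot side z0",r(onz("side",*VS(687,561),0)))
print("pin",*map(r,tri(S(638,67),T(292,275))))
print("window",*map(r,tri(S(663,139),T(125,244))))
print("V+y at deck/top",r(onz("top",*T(78,250),.055)),"V-y",r(onz("top",*T(172,244),.055)))
for n,p in dict(leafFL=(245,217),leafFR=(331,215),leafBR=(330,122),leafBL=(238,125)).items(): print(n,r(onz("top",*T(*p),.036)))
for n,p in dict(FL=(45,393),FR=(396,372)).items(): print("deck",n,r(onz("top",*T(*p),.024)))
print("bed front",r(onz("top",*T(261,378),.024)),r(onz("top",*T(337,374),.024)))
print("console back",r(onz("top",*T(24,46),.059)),r(onz("top",*T(375,28),.059)))
print("grip top tri",*map(r,tri(GS(744,279),G(516,436))))
print("grip top f/r",r(onz("top",*G(516,408),.047)),r(onz("top",*G(516,465),.047)))
for n,p in dict(pFL=(484,293),pFR=(552,296),pRL=(483,466),pRR=(549,468)).items(): print(n,r(onz("top",*G(*p),.007)))
for n,p in dict(tFL=(458,277),tFR=(568,277),tRL=(460,490),tRR=(570,486)).items(): print(n,r(onz("top",*G(*p),.007)))
E
python3 m.py
```

```text
cap top [ 0.5087 -0.2851  0.0841] 0.0007
vial foot side z0 [ 0.5105 -0.2769  0.    ]
pin [ 0.5478 -0.0433  0.0232] 0.0008
window [0.5622 0.0644 0.025 ] 0.0054
V+y at deck/top [0.5577 0.0901 0.055 ] V-y [0.5631 0.032  0.055 ]
leafFL [ 0.5831 -0.0126  0.036 ]
leafFR [ 0.5859 -0.0667  0.036 ]
leafBR [ 0.6451 -0.0646  0.036 ]
leafBL [ 0.6415 -0.0064  0.036 ]
deck FL [0.4687 0.1108 0.024 ]
deck FR [ 0.4885 -0.1109  0.024 ]
bed front [ 0.4822 -0.0256  0.024 ] [ 0.4862 -0.0736  0.024 ]
console back [0.6838 0.1281 0.059 ] [ 0.7014 -0.0902  0.059 ]
grip top tri [0.4808 0.241  0.0398] 0.0019
grip top f/r [0.499  0.2396 0.047 ] [0.4636 0.2379 0.047 ]
pFL [0.5738 0.2732 0.007 ]
pFR [0.5731 0.229  0.007 ]
pRL [0.4621 0.2684 0.007 ]
pRR [0.4621 0.2259 0.007 ]
tFL [0.5837 0.2906 0.007 ]
tFR [0.5858 0.2192 0.007 ]
tRL [0.4463 0.2825 0.007 ]
tRR [0.451  0.2119 0.007 ]
```

Poses (world): slot ≈ (0.591, -0.040, 0.024), with meter yaw ≈ 5° agreed by the bed front, pin and leaf lip. Cradle ≈ (0.561, 0.062), with support spacing 58 mm as specified. Vial ≈ (0.5085, -0.2855), cap top at 84 mm. Grip ≈ (0.482, 0.247), plate yaw ≈ 2.6°, length 111 mm.

The tool can't tilt, so my plan is to grip the vial just above its middle with the fingers closing along x. I'll push its foot against the meter's right deck edge so it pivots in the pads, then lower it into the V.

```bash
python3 -m pendant '[{"x":0.04,"y":-0.03,"twist":-7},{"x":0.08,"y":-0.06,"twist":-14},{"x":0.11,"y":-0.09,"twist":-21},{"x":0.14,"y":-0.12,"twist":-28},{"x":0.17,"y":-0.15,"twist":-35},{"x":0.2,"y":-0.18,"twist":-42},{"x":0.22,"y":-0.215,"twist":-49},{"x":0.24,"y":-0.25,"twist":-56},{"x":0.255,"y":-0.29,"twist":-63},{"x":0.27,"y":-0.33,"twist":-66.6}]' 25; python3 -m pendant '[{"x":0.005,"y":-0.04,"claw":0.2},{"x":0.01,"y":-0.08,"claw":0.2},{"x":0.015,"y":-0.12,"claw":0.2},{"x":0.02,"y":-0.16,"claw":0.2},{"x":0.025,"y":-0.2,"claw":0.2},{"x":0.03,"y":-0.24,"claw":0.2},{"x":0.035,"y":-0.28,"claw":0.2},{"x":0.04,"y":-0.32,"claw":0.2},{"x":0.045,"y":-0.36,"claw":0.2},{"x":0.049,"y":-0.4,"claw":0.2}]'
python3 -c "
from m import *
print(onz('side',*GS(744,279),.047))" | tail -1
```

```text
[0.48438289 0.2479608  0.047     ]validation failed for argument at $[0]...
validation failed for argument at $[0]...
```

```bash
python3 -m pendant '[{"x":0.04,"y":-0.03,"z":0,"twist":-7,"claw":0},{"x":0.08,"y":-0.06,"z":0,"twist":-14,"claw":0},{"x":0.11,"y":-0.09,"z":0,"twist":-21,"claw":0},{"x":0.14,"y":-0.12,"z":0,"twist":-28,"claw":0},{"x":0.17,"y":-0.15,"z":0,"twist":-35,"claw":0},{"x":0.2,"y":-0.18,"z":0,"twist":-42,"claw":0},{"x":0.22,"y":-0.215,"z":0,"twist":-49,"claw":0},{"x":0.24,"y":-0.25,"z":0,"twist":-56,"claw":0},{"x":0.255,"y":-0.29,"z":0,"twist":-63,"claw":0},{"x":0.27,"y":-0.33,"z":0,"twist":-66.6,"claw":0}]' 25
```

```text
time_s: 1.73
position: [0.4533, 0.2545, 0.4047]
tcp_rot: [0.0, 0.678, 0.735, 0.0]
wrist_force: [0.4, 0.7, -0.6]
opening: 1.002
gripper_force: 0.0
```

```bash
python3 -m pendant '[{"x":0.0,"y":-0.04,"z":0,"twist":0,"claw":0.2},{"x":0.01,"y":-0.08,"z":0,"twist":0,"claw":0.2},{"x":0.015,"y":-0.12,"z":0,"twist":0,"claw":0.2},{"x":0.02,"y":-0.16,"z":0,"twist":0,"claw":0.2},{"x":0.025,"y":-0.2,"z":0,"twist":0,"claw":0.2},{"x":0.03,"y":-0.24,"z":0,"twist":0,"claw":0.2},{"x":0.035,"y":-0.28,"z":0,"twist":0,"claw":0.2},{"x":0.04,"y":-0.32,"z":0,"twist":0,"claw":0.2},{"x":0.045,"y":-0.36,"z":0,"twist":0,"claw":0.2},{"x":0.047,"y":-0.4,"z":0,"twist":0,"claw":0.2}]'
python3 -m pendant '[{"x":0.001,"y":-0.03,"z":-0.025,"twist":0,"claw":0.2},{"x":0.001,"y":-0.06,"z":-0.05,"twist":0,"claw":0.2},{"x":0.001,"y":-0.09,"z":-0.075,"twist":0,"claw":0.2},{"x":0.001,"y":-0.115,"z":-0.09,"twist":0,"claw":0.2},{"x":0.001,"y":-0.125,"z":-0.1,"twist":0,"claw":0.2},{"x":0.001,"y":-0.125,"z":-0.1,"twist":0,"claw":0.2}]'
python3 - <<'E'
from h import *
from bench import arm
s=arm.get_state();print(s["position"],s["tcp_rot"],s["opening"])
t=cams.snapshot("top");a=cams.snapshot("side")
c=np.hstack([up(t,320,160,420,250,4),up(a,210,80,310,170,4)])
cv2.imwrite("pics/v1.png",c[:,:,::-1])
E
```

```text
time_s: 2.57
position: [0.4995, -0.1457, 0.4049]
tcp_rot: [0.0, 0.676, 0.737, 0.0]
wrist_force: [0.5, -0.0, 0.1]
opening: 0.799
gripper_force: 0.0
time_s: 3.07
position: [0.4997, -0.27, 0.3021]
tcp_rot: [-0.002, 0.676, 0.737, -0.0]
wrist_force: [-0.4, 0.9, -0.2]
opening: 0.795
gripper_force: 0.0
[ 0.49969919 -0.26998996  0.30212687] [-1.70102971e-03  6.76394701e-01  7.36537374e-01 -1.08081513e-04] 0.7945791409748594
```

View pics/v1.png

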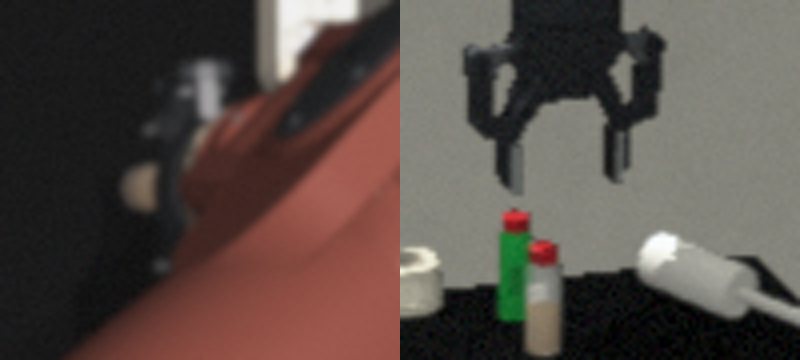

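The view shows the gripper above and slightly to one side of the red vial, with the fingers straddling along x and the green vial clear. I'll let it settle.

```bash
python3 -m pendant '[{"x":0,"y":0,"z":0,"twist":0,"claw":0.3},{"x":0,"y":0,"z":0,"twist":0,"claw":0.3},{"x":0,"y":0,"z":0,"twist":0,"claw":0.3}]'
```

```text
time_s: 3.42
position: [0.501, -0.2678, 0.306]
tcp_rot: [0.001, 0.675, 0.738, 0.0]
wrist_force: [0.9, -1.0, -0.9]
opening: 0.701
gripper_force: 0.0
```

```bash
python3 -m pendant '[{"x":0.0075,"y":-0.0177,"z":0,"twist":0,"claw":0.3},{"x":0.0075,"y":-0.0177,"z":0,"twist":0,"claw":0.3},{"x":0.0075,"y":-0.0177,"z":-0.025,"twist":0,"claw":0.3},{"x":0.0075,"y":-0.0177,"z":-0.055,"twist":0,"claw":0.3},{"x":0.0075,"y":-0.0177,"z":-0.085,"twist":0,"claw":0.3},{"x":0.0075,"y":-0.0177,"z":-0.104,"twist":0,"claw":0.3},{"x":0.0075,"y":-0.0177,"z":-0.104,"twist":0,"claw":0.3},{"x":0.0075,"y":-0.0177,"z":-0.104,"twist":0,"claw":0.3}]' 25
python3 - <<'E'
from h import *
a=cams.snapshot("side")
cv2.imwrite("pics/v2.png",up(a,210,80,310,170,5)[:,:,::-1])
E
```

```text
time_s: 4.08
position: [0.5078, -0.2856, 0.2006]
tcp_rot: [-0.001, 0.675, 0.738, 0.0]
wrist_force: [0.6, -0.6, 0.3]
opening: 0.701
gripper_force: 0.0
```

View pics/v2.png

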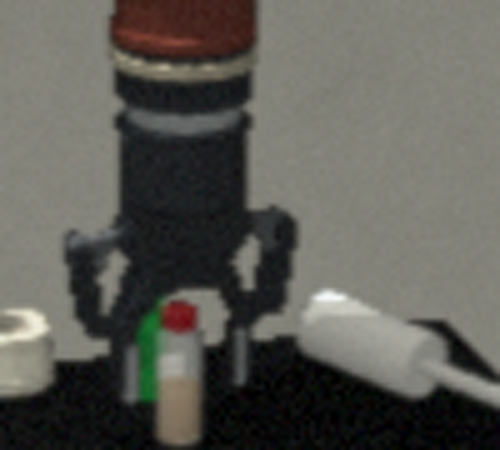

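The vial stands between the pads, cap at (180,315), centred. I'll grip it.

```bash
python3 -m pendant '[{"x":0,"y":0,"z":0,"twist":0,"claw":0.45},{"x":0,"y":0,"z":0,"twist":0,"claw":0.55},{"x":0,"y":0,"z":0,"twist":0,"claw":0.65},{"x":0,"y":0,"z":0,"twist":0,"claw":0.72},{"x":0,"y":0,"z":0,"twist":0,"claw":0.8},{"x":0,"y":0,"z":0,"twist":0,"claw":0.8},{"x":0,"y":0,"z":0,"twist":0,"claw":0.8}]' 25
```

```text
time_s: 4.72
position: [0.5084, -0.2867, 0.2022]
tcp_rot: [0.001, 0.675, 0.737, -0.0]
wrist_force: [-0.7, -0.2, 6.1]
opening: 0.307
gripper_force: 24.4
```

```bash
python3 -m pendant '[{"x":0,"y":0,"z":0.006,"twist":0,"claw":0.8},{"x":0.001,"y":0.025,"z":0.006,"twist":0,"claw":0.8},{"x":0.002,"y":0.055,"z":0.006,"twist":0,"claw":0.8},{"x":0.003,"y":0.085,"z":0.006,"twist":0,"claw":0.8},{"x":0.004,"y":0.115,"z":0.006,"twist":0,"claw":0.8},{"x":0.005,"y":0.14,"z":0.006,"twist":0,"claw":0.8},{"x":0.005,"y":0.151,"z":0.006,"twist":0,"claw":0.8},{"x":0.005,"y":0.151,"z":0.006,"twist":0,"claw":0.8},{"x":0.005,"y":0.151,"z":0.006,"twist":0,"claw":0.8}]'
python3 -c "
import sys
from bench import cams
import cv2
from h import up
a=cams.snapshot('side');t=cams.snapshot('top')
cv2.imwrite('pics/v3.png',up(a,170,110,330,270,5)[:,:,::-1][:600])"
```

```text
time_s: 5.47
position: [0.5132, -0.1354, 0.2071]
tcp_rot: [0.0, 0.675, 0.738, -0.0]
wrist_force: [-0.4, -0.9, -0.5]
opening: 0.307
gripper_force: 24.6
```

View pics/v3.png

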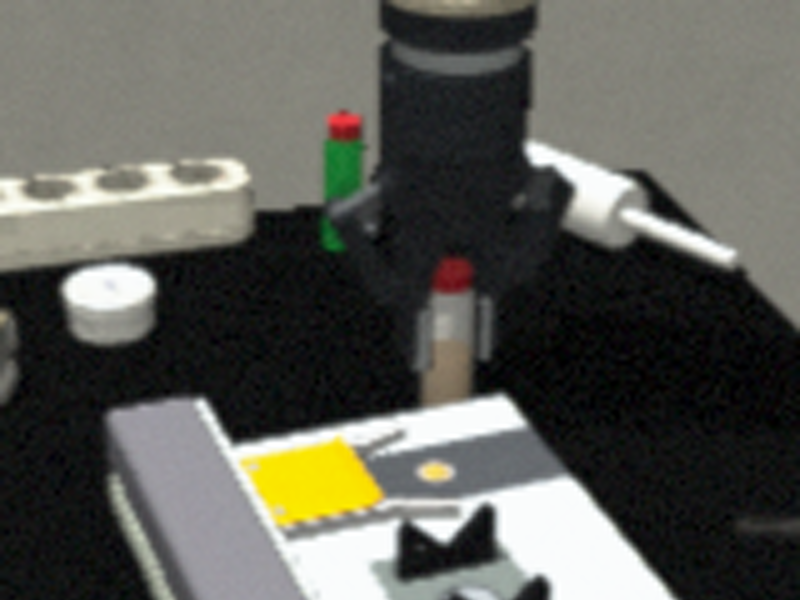

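```bash
python3 -m pendant '[{"x":-0.001,"y":0.008,"z":0,"twist":0,"claw":0.8},{"x":-0.001,"y":0.014,"z":0,"twist":0,"claw":0.8},{"x":-0.002,"y":0.019,"z":0,"twist":0,"claw":0.8},{"x":-0.002,"y":0.024,"z":0,"twist":0,"claw":0.8},{"x":-0.0025,"y":0.029,"z":0,"twist":0,"claw":0.8},{"x":-0.0025,"y":0.029,"z":0,"twist":0,"claw":0.8}]'
python3 -m pendant '[{"x":-0.001,"y":0.006,"z":-0.0005,"twist":0,"claw":0.8},{"x":-0.001,"y":0.012,"z":-0.001,"twist":0,"claw":0.8},{"x":-0.0015,"y":0.017,"z":-0.003,"twist":0,"claw":0.8},{"x":-0.002,"y":0.021,"z":-0.005,"twist":0,"claw":0.8},{"x":-0.0025,"y":0.025,"z":-0.007,"twist":0,"claw":0.8},{"x":-0.0025,"y":0.029,"z":-0.0085,"twist":0,"claw":0.8},{"x":-0.0025,"y":0.029,"z":-0.0085,"twist":0,"claw":0.8}]'
python3 -c "
from bench import cams
import cv2
from h import up
a=cams.snapshot('side')
cv2.imwrite('pics/v4.png',up(a,190,140,310,230,5)[:,:,::-1])"
```

```text
time_s: 6.07
position: [0.5109, -0.1071, 0.2079]
tcp_rot: [0.002, 0.676, 0.737, -0.001]
wrist_force: [-2.9, -7.4, 5.1]
opening: 0.307
gripper_force: 26.7
time_s: 6.65
position: [0.5083, -0.0773, 0.1987]
tcp_rot: [0.001, 0.676, 0.737, -0.0]
wrist_force: [0.2, -1.9, 4.2]
opening: 0.308
gripper_force: 24.5
```

View pics/v4.png

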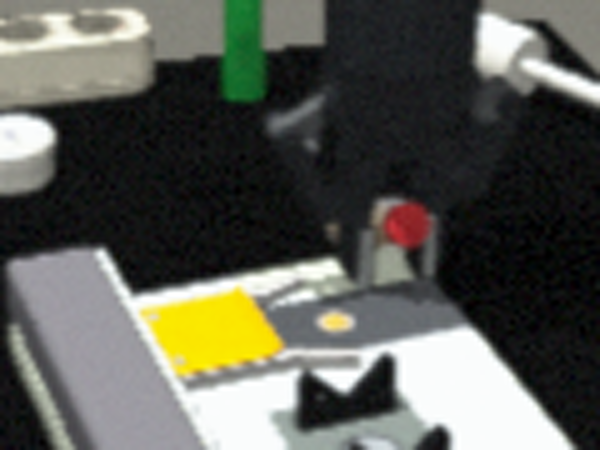

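The vial is now nearly horizontal in the pads: cap at (405,225) faces +y and the foot is on the deck edge. I'll lift it and carry it to the cradle.

```bash
python3 -m pendant '[{"x":0,"y":0,"z":0.03,"twist":0,"claw":0.8},{"x":0.003,"y":0.01,"z":0.06,"twist":0,"claw":0.8},{"x":0.015,"y":0.04,"z":0.065,"twist":0,"claw":0.8},{"x":0.025,"y":0.07,"z":0.065,"twist":0,"claw":0.8},{"x":0.035,"y":0.1,"z":0.065,"twist":0,"claw":0.8},{"x":0.045,"y":0.13,"z":0.065,"twist":0,"claw":0.8},{"x":0.0522,"y":0.1468,"z":0.06,"twist":0,"claw":0.8},{"x":0.0522,"y":0.1468,"z":0.055,"twist":0,"claw":0.8},{"x":0.0522,"y":0.1468,"z":0.05,"twist":0,"claw":0.8},{"x":0.0522,"y":0.1468,"z":0.05,"twist":0,"claw":0.8}]'
python3 -c "
from bench import cams
import cv2,numpy as np
from h import up
a=cams.snapshot('side');t=cams.snapshot('top')
cv2.imwrite('pics/v5.png',np.hstack([up(a,200,140,300,260,4),up(t,190,120,290,240,4)])[:,:,::-1])"
```

```text
time_s: 7.53
position: [0.5595, 0.0692, 0.2466]
tcp_rot: [-0.001, 0.675, 0.737, -0.001]
wrist_force: [-0.8, -0.4, -0.9]
opening: 0.306
gripper_force: 24.9
```

View pics/v5.png

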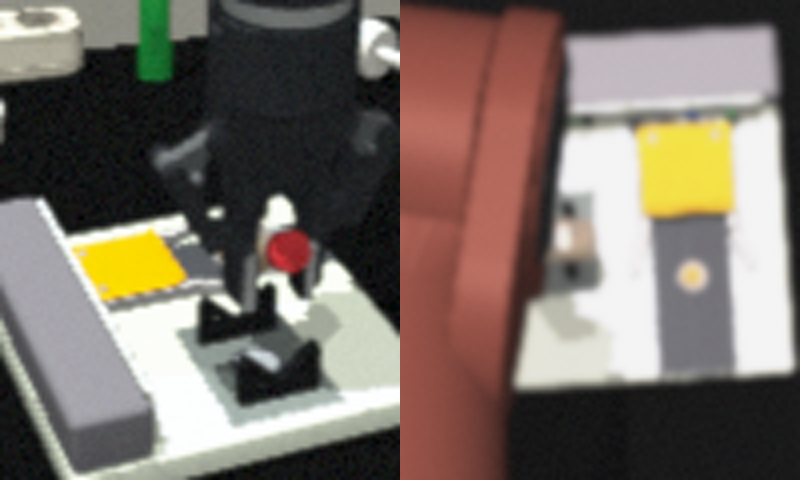

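The vial hangs over the cradle, cap toward +y at (288,250). I'll check its place along y against the projection.

```bash
python3 - <<'E'
from h import *
m=np.array([-.087,.996,0]);z=np.array([0,0,1])
pv=np.array([.5595,.0692,.0946])
for th in(75,80):
    a=np.sin(np.radians(th))*m+np.cos(np.radians(th))*z
    print(th,"capend",[proj("side",pv+a*l).round(1) for l in(32,35,38) for l in [l/1000]],"foot top",[proj("top",pv-a*l/1000).round(1) for l in(47,50,53)])
print("meas cap",(288.5)/4-.5+200,250.5/4-.5+140,"foot",197.5/4-.5+190,240.5/4-.5+120)
E
```

```text
75 capend [array([273.9, 209.6]), array([274.5, 210.1]), array([275.1, 210.5])] foot top [array([235.4, 179.6]), array([236.6, 179.6]), array([237.8, 179.5])]
80 capend [array([273.9, 210.9]), array([274.6, 211.4]), array([275.2, 212. ])] foot top [array([235.7, 179.5]), array([236.9, 179.4]), array([238.2, 179.4])]
meas cap 271.625 202.125 foot 238.875 179.625
```

```bash
python3 - <<'E'
from h import *
m=np.array([-.087,.996,0]);z=np.array([0,0,1])
for dz in(0,.004):
  pv=np.array([.5595,.0692,.0946+dz])
  for th in(45,55,60,65,70,75):
    s,c=np.sin(np.radians(th)),np.cos(np.radians(th));a=s*m+c*z;n=-c*m+s*z
    print(dz,th,"capend",proj("side",pv+a*.035).round(1),"cap mid",proj("side",pv+a*.031).round(1),"foot upper rim",proj("top",pv-a*.050+n*.0135).round(1),"foot up rim side",proj("side",pv-a*.05+n*.0135).round(1))
im=cv2.imread("pics/v5.png")[:, :400]
h=cv2.cvtColor(im,cv2.COLOR_BGR2HSV);k=((h[...,0]<8)|(h[...,0]>172))&(h[...,1]>150)&(h[...,2]>90);k[:150]=0
ys,xs=np.where(k);print(xs.min()/4+200,xs.max()/4+200,ys.min()/4+140,ys.max()/4+140,xs.mean()/4+200,ys.mean()/4+140)
E
```

```text
0 45 capend [273.  201.3] cap mid [272.4 201.8] foot upper rim [235.4 180.1] foot up rim side [259.3 204.2]
0 55 capend [273.7 204.3] cap mid [273.  204.4] foot upper rim [236.8 179.7] foot up rim side [258.7 200.3]
0 60 capend [274.  205.7] cap mid [273.2 205.7] foot upper rim [237.3 179.5] foot up rim side [258.6 198.4]
0 65 capend [274.2 207.2] cap mid [273.4 206.9] foot upper rim [237.7 179.4] foot up rim side [258.4 196.5]
0 70 capend [274.4 208.6] cap mid [273.6 208.2] foot upper rim [237.8 179.2] foot up rim side [258.4 194.7]
0 75 capend [274.5 210.1] cap mid [273.7 209.5] foot upper rim [237.9 179. ] foot up rim side [258.4 192.9]
0.004 45 capend [273.1 199.7] cap mid [272.5 200.1] foot upper rim [235.4 180. ] foot up rim side [259.3 202.7]
0.004 55 capend [273.8 202.6] cap mid [273.1 202.7] foot upper rim [236.8 179.6] foot up rim side [258.8 198.8]
0.004 60 capend [274.1 204.1] cap mid [273.3 204. ] foot upper rim [237.3 179.4] foot up rim side [258.6 196.9]
0.004 65 capend [274.3 205.6] cap mid [273.5 205.3] foot upper rim [237.6 179.2] foot up rim side [258.5 195. ]
0.004 70 capend [274.5 207. ] cap mid [273.7 206.6] foot upper rim [237.8 179. ] foot up rim side [258.5 193.2]
0.004 75 capend [274.6 208.4] cap mid [273.8 207.9] foot upper rim [237.8 178.9] foot up rim side [258.5 191.4]
267.0 277.0 197.5 208.25 272.22034220532316 202.7431558935361
```

The fit gives a tilt of about 62°, with the grip about 54 mm above the foot (pads about 148 mm from the TCP). The foot end will land on the –y support and level out as I lower, with a +2 mm y correction.

```bash
python3 -m pendant '[{"x":0.0005,"y":0.002,"z":-0.005,"twist":0,"claw":0.8},{"x":0.0005,"y":0.002,"z":-0.01,"twist":0,"claw":0.8},{"x":0.0005,"y":0.002,"z":-0.015,"twist":0,"claw":0.8},{"x":0.0005,"y":0.002,"z":-0.02,"twist":0,"claw":0.8},{"x":0.0005,"y":0.002,"z":-0.025,"twist":0,"claw":0.8},{"x":0.0005,"y":0.002,"z":-0.03,"twist":0,"claw":0.8},{"x":0.0005,"y":0.002,"z":-0.034,"twist":0,"claw":0.8},{"x":0.0005,"y":0.002,"z":-0.034,"twist":0,"claw":0.8}]'
python3 -m pendant '[{"x":0,"y":0,"z":-0.002,"twist":0,"claw":0.8},{"x":0,"y":0,"z":-0.004,"twist":0,"claw":0.8},{"x":0,"y":0,"z":-0.004,"twist":0,"claw":0.8}]'
python3 -c "
from bench import cams
import cv2,numpy as np
from h import up
a=cams.snapshot('side');t=cams.snapshot('top')
cv2.imwrite('pics/v6.png',np.hstack([up(a,200,140,300,260,4),up(t,190,120,290,240,4)])[:,:,::-1])"
```

```text
time_s: 8.3
position: [0.5614, 0.0715, 0.2144]
tcp_rot: [0.001, 0.675, 0.737, 0.001]
wrist_force: [3.7, -0.7, 4.5]
opening: 0.305
gripper_force: 25.9
time_s: 8.55
position: [0.5615, 0.0717, 0.211]
tcp_rot: [0.001, 0.675, 0.738, 0.001]
wrist_force: [2.7, 2.7, 5.8]
opening: 0.306
gripper_force: 26.2
```

View pics/v6.png

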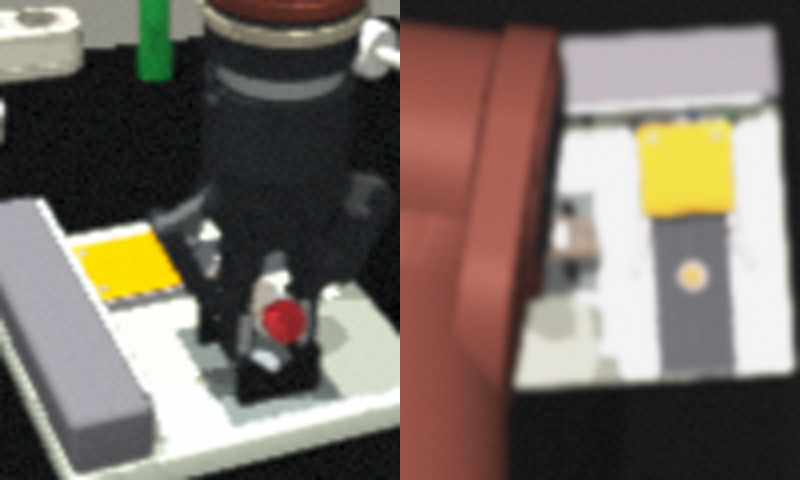

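The foot is in contact and levelling, with the cap at (285,320) above the +y support and light forces. I'll keep lowering.

```bash
python3 -m pendant '[{"x":0.001,"y":0,"z":-0.002,"twist":0,"claw":0.8},{"x":0.001,"y":0,"z":-0.004,"twist":0,"claw":0.8},{"x":0.001,"y":0,"z":-0.004,"twist":0,"claw":0.8}]'
python3 -m pendant '[{"x":0,"y":0,"z":-0.001,"twist":0,"claw":0.8},{"x":0,"y":0,"z":-0.002,"twist":0,"claw":0.8},{"x":0,"y":0,"z":-0.002,"twist":0,"claw":0.8}]'
python3 - <<'E'
from bench import cams
from h import *
a=cams.snapshot('side')[:,:,::-1];cv2.imwrite('pics/v7.png',a)
h=cv2.cvtColor(a.copy(),cv2.COLOR_BGR2HSV);k=((h[...,0]<8)|(h[...,0]>172))&(h[...,1]>150)&(h[...,2]>90);k[:, :255]=0;k[:,290:]=0;k[:185]=0;k[240:]=0
ys,xs=np.where(k);print(xs.min(),xs.max(),ys.min(),ys.max(),xs.mean(),ys.mean())
for y in(.095,.1,.105): print(y,proj("side",[.5575,y,.056]))
E
```

```text
time_s: 8.9
position: [0.5621, 0.0719, 0.2067]
tcp_rot: [0.0, 0.675, 0.738, 0.001]
wrist_force: [1.3, 4.6, 6.8]
opening: 0.307
gripper_force: 26.0
time_s: 9.15
position: [0.5621, 0.072, 0.2049]
tcp_rot: [0.0, 0.675, 0.738, 0.001]
wrist_force: [0.6, 4.8, 7.0]
opening: 0.305
gripper_force: 26.1
266 275 219 228 270.61538461538464 223.44871794871796
0.095 [271.70497531 226.60693277]
0.1 [272.47757915 227.98594802]
0.105 [273.25801943 229.37895047]
```

```bash
python3 -m pendant '[{"x":0,"y":0,"z":-0.001,"twist":0,"claw":0.8},{"x":0,"y":0,"z":-0.002,"twist":0,"claw":0.8},{"x":0,"y":0,"z":-0.002,"twist":0,"claw":0.8}]'
python3 -m pendant '[{"x":0,"y":0,"z":-0.001,"twist":0,"claw":0.8},{"x":0,"y":0,"z":-0.0015,"twist":0,"claw":0.8},{"x":0,"y":0,"z":-0.0015,"twist":0,"claw":0.8}]'
cat > cap.py <<'E'
from bench import cams
from h import *
a=cams.snapshot('side')[:,:,::-1];cv2.imwrite('pics/v8.png',a)
h=cv2.cvtColor(a.copy(),cv2.COLOR_BGR2HSV);k=((h[...,0]<8)|(h[...,0]>172))&(h[...,1]>150)&(h[...,2]>90);k[:, :255]=0;k[:,290:]=0;k[:185]=0;k[240:]=0
ys,xs=np.where(k);print(xs.min(),xs.max(),ys.min(),ys.max(),xs.mean(),ys.mean())
E
python3 cap.py
```

```text
time_s: 9.45
position: [0.5621, 0.072, 0.2029]
tcp_rot: [0.0, 0.675, 0.738, 0.001]
wrist_force: [1.0, 5.2, 6.7]
opening: 0.309
gripper_force: 26.3
time_s: 9.7
position: [0.5621, 0.0721, 0.2015]
tcp_rot: [0.0, 0.675, 0.738, 0.001]
wrist_force: [1.4, 6.0, 6.6]
opening: 0.309
gripper_force: 26.4
266 275 221 230 270.7236842105263 225.39473684210526
```

```bash
python3 -m pendant '[{"x":0,"y":0.0005,"z":-0.001,"twist":0,"claw":0.8},{"x":0,"y":0.001,"z":-0.002,"twist":0,"claw":0.8},{"x":0,"y":0.001,"z":-0.002,"twist":0,"claw":0.8}]'
python3 -m pendant '[{"x":0,"y":0,"z":-0.0005,"twist":0,"claw":0.8},{"x":0,"y":0,"z":-0.001,"twist":0,"claw":0.8},{"x":0,"y":0,"z":-0.001,"twist":0,"claw":0.8}]'
python3 cap.py
```

```text
time_s: 10.0
position: [0.5621, 0.0728, 0.1993]
tcp_rot: [0.0, 0.675, 0.738, 0.001]
wrist_force: [1.3, 3.4, 6.1]
opening: 0.309
gripper_force: 26.5
time_s: 10.25
position: [0.5621, 0.0728, 0.1984]
tcp_rot: [0.0, 0.675, 0.738, 0.001]
wrist_force: [1.0, 4.0, 6.7]
opening: 0.305
gripper_force: 26.6
266 275 223 232 270.7402597402597 227.46753246753246
```

```bash
python3 -m pendant '[{"x":0,"y":0.0,"z":-0.001,"twist":0,"claw":0.8},{"x":0,"y":0,"z":-0.001,"twist":0,"claw":0.8}]'
python3 cap.py;python3 -m pendant '[{"x":0,"y":0,"z":-0.001,"twist":0,"claw":0.8},{"x":0,"y":0,"z":-0.001,"twist":0,"claw":0.8}]'
python3 cap.py
```

```text
time_s: 10.47
position: [0.5621, 0.0729, 0.1974]
tcp_rot: [0.0, 0.675, 0.738, 0.001]
wrist_force: [0.1, 4.4, 6.2]
opening: 0.309
gripper_force: 26.8
266 275 223 233 270.6455696202532 228.0506329113924
time_s: 10.68
position: [0.5622, 0.0729, 0.1973]
tcp_rot: [0.0, 0.675, 0.738, 0.001]
wrist_force: [-2.9, 3.3, 14.0]
opening: 0.307
gripper_force: 30.3
266 275 224 233 270.55128205128204 228.2051282051282
```

Fz rose to 14 N and z stopped, so it's seated. I'll relieve the push and open slowly.

```bash
python3 -m pendant '[{"x":0,"y":0,"z":0.0008,"twist":0,"claw":0.8},{"x":0,"y":0,"z":0.0008,"twist":0,"claw":0.66},{"x":0,"y":0,"z":0.0008,"twist":0,"claw":0.62},{"x":0,"y":0,"z":0.0008,"twist":0,"claw":0.58},{"x":0,"y":0,"z":0.0008,"twist":0,"claw":0.54},{"x":0,"y":0,"z":0.0008,"twist":0,"claw":0.5},{"x":0,"y":0,"z":0.0008,"twist":0,"claw":0.45},{"x":0,"y":0,"z":0.0008,"twist":0,"claw":0.45}]' 20
python3 cap.py
python3 -m pendant '[{"x":0,"y":0,"z":0.03,"twist":0,"claw":0.45},{"x":0,"y":0,"z":0.065,"twist":0,"claw":0.45},{"x":0,"y":0,"z":0.1,"twist":0,"claw":0.45},{"x":-0.03,"y":0.025,"z":0.1,"twist":0,"claw":0.4},{"x":-0.06,"y":0.05,"z":0.1,"twist":7,"claw":0.4},{"x":-0.08,"y":0.08,"z":0.1,"twist":14,"claw":0.4},{"x":-0.08,"y":0.12,"z":0.1,"twist":21,"claw":0.4},{"x":-0.08,"y":0.16,"z":0.1,"twist":28,"claw":0.4},{"x":-0.08,"y":0.175,"z":0.1,"twist":35,"claw":0.4},{"x":-0.08,"y":0.175,"z":0.1,"twist":42,"claw":0.4}]'
python3 cap.py
python3 - <<'E'
from bench import cams
from h import *
a=cv2.imread("pics/v8.png");t=cams.snapshot('top')[:,:,::-1];cv2.imwrite("pics/t8.png",t)
cv2.imwrite('pics/v9.png',np.hstack([up(a,215,180,300,260,5)[:,:400],up(t,190,120,270,200,5)]))
E
```

```text
time_s: 11.4
position: [0.5615, 0.0724, 0.1961]
tcp_rot: [-0.0, 0.676, 0.737, -0.0]
wrist_force: [0.5, 0.2, 0.1]
opening: 0.548
gripper_force: 0.0
266 275 225 234 270.525 229.3125
time_s: 12.28
position: [0.481, 0.2506, 0.2965]
tcp_rot: [-0.0, 0.362, 0.932, 0.0]
wrist_force: [0.0, 0.1, -0.4]
opening: 0.597
gripper_force: 0.0
266 275 225 234 270.36 229.09333333333333
```

View pics/v9.png

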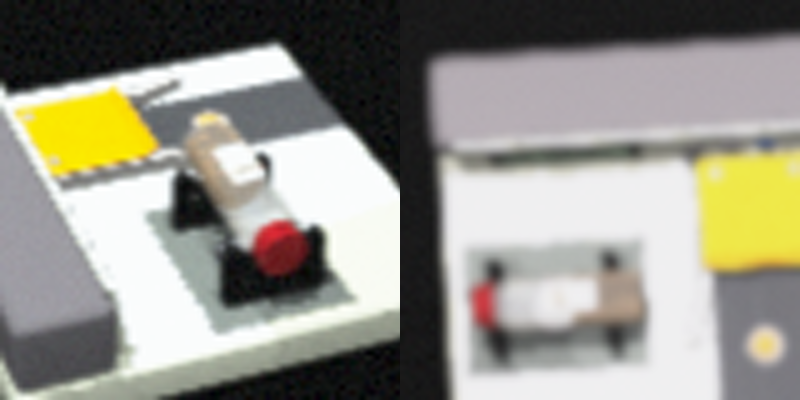

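The vial lies level in the cradle on both supports: in the top crop its ends at 471 and 647 give a middle of 559, against a support middle of 555, which is ≈2 mm. Step 1 holds. Next is the plate grip.

```bash
python3 -m pendant '[{"x":0.002,"y":-0.003,"z":-0.01,"twist":7,"claw":0.5},{"x":0.002,"y":-0.003,"z":-0.02,"twist":14,"claw":0.5},{"x":0.002,"y":-0.003,"z":-0.03,"twist":21,"claw":0.5},{"x":0.002,"y":-0.003,"z":-0.035,"twist":28,"claw":0.5},{"x":0.002,"y":-0.003,"z":-0.035,"twist":35,"claw":0.5},{"x":0.002,"y":-0.003,"z":-0.035,"twist":42,"claw":0.5},{"x":0.002,"y":-0.003,"z":-0.035,"twist":45,"claw":0.5},{"x":0.002,"y":-0.003,"z":-0.035,"twist":45,"claw":0.5},{"x":0.002,"y":-0.003,"z":-0.035,"twist":45,"claw":0.5}]' 60
```

```text
time_s: 13.13
position: [0.4839, 0.2439, 0.2615]
tcp_rot: [-0.0, -0.015, 1.0, -0.0]
wrist_force: [-0.2, 0.8, 0.2]
opening: 0.498
gripper_force: 0.0
```

```bash
python3 - <<'E'
from h import *
a=cams.snapshot('side')
h=cv2.cvtColor(a.copy(),cv2.COLOR_RGB2HSV);k=(h[...,0]>100)&(h[...,0]<130)&(h[...,1]>150)&(h[...,2]>60);k[:255]=0;k[315:]=0;k[:,:290]=0;k[:,352:]=0
ys,xs=np.where(k);print(xs.min(),xs.max(),ys.min(),ys.max())
m=np.array([np.cos(np.radians(2.6)),np.sin(np.radians(2.6)),0]);n=np.array([-m[1],m[0],0]);g=np.array([.483,.2475,0])
for p in (1,-1):
  for q in(1,-1):
    for z in(.047,.012): print(p,q,z,proj("side",g+m*.015*p+n*.005*q+[0,0,z]).round(1))
E
```

```text
323 344 270 292
1 1 0.047 [330.3 275.6]
1 1 0.012 [327.9 289.2]
1 -1 0.047 [327.7 272. ]
1 -1 0.012 [325.4 285.5]
-1 1 0.047 [344.6 272.1]
-1 1 0.012 [341.9 285.6]
-1 -1 0.047 [341.8 268.5]
-1 -1 0.012 [339.2 282. ]
```

```bash
python3 -m pendant '[{"x":-0.001,"y":0.004,"z":-0.02,"twist":1,"claw":0.5},{"x":-0.001,"y":0.004,"z":-0.045,"twist":1,"claw":0.5},{"x":-0.001,"y":0.004,"z":-0.065,"twist":1,"claw":0.5},{"x":-0.001,"y":0.004,"z":-0.0765,"twist":1,"claw":0.5},{"x":-0.001,"y":0.004,"z":-0.0765,"twist":1,"claw":0.5},{"x":-0.001,"y":0.004,"z":-0.0765,"twist":1,"claw":0.5}]' 60
python3 -m pendant '[{"x":0,"y":0,"z":0,"twist":0,"claw":0.6},{"x":0,"y":0,"z":0,"twist":0,"claw":0.7},{"x":0,"y":0,"z":0,"twist":0,"claw":0.78},{"x":0,"y":0,"z":0,"twist":0,"claw":0.84},{"x":0,"y":0,"z":0,"twist":0,"claw":0.9},{"x":0,"y":0,"z":0,"twist":0,"claw":1},{"x":0,"y":0,"z":0,"twist":0,"claw":1},{"x":0,"y":0,"z":0,"twist":0,"claw":1}]' 60
```

```text
time_s: 13.68
position: [0.4827, 0.2484, 0.1851]
tcp_rot: [-0.0, -0.026, 1.0, -0.0]
wrist_force: [0.4, 0.4, -0.3]
opening: 0.5
gripper_force: 0.0
time_s: 14.35
position: [0.4832, 0.2485, 0.186]
tcp_rot: [0.001, -0.026, 1.0, 0.0]
wrist_force: [-0.6, -1.7, 5.8]
opening: 0.11
gripper_force: 58.8
```

```bash
python3 -m pendant '[{"x":0,"y":0,"z":0.02,"twist":0,"claw":1},{"x":0,"y":0,"z":0.05,"twist":0,"claw":1},{"x":0,"y":0,"z":0.085,"twist":2,"claw":1},{"x":0,"y":-0.01,"z":0.11,"twist":2,"claw":1},{"x":-0.001,"y":-0.04,"z":0.11,"twist":2,"claw":1},{"x":-0.003,"y":-0.08,"z":0.11,"twist":2,"claw":1},{"x":-0.005,"y":-0.12,"z":0.11,"twist":2,"claw":1},{"x":-0.007,"y":-0.16,"z":0.11,"twist":2,"claw":1},{"x":-0.009,"y":-0.2,"z":0.11,"twist":2,"claw":1},{"x":-0.01,"y":-0.24,"z":0.11,"twist":2,"claw":1}]' 100
python3 -m pendant '[{"x":0,"y":-0.03,"z":0,"twist":0,"claw":1},{"x":0,"y":-0.0585,"z":-0.01,"twist":0,"claw":1},{"x":0,"y":-0.0585,"z":-0.03,"twist":0,"claw":1},{"x":0,"y":-0.0585,"z":-0.05,"twist":0,"claw":1},{"x":0,"y":-0.0585,"z":-0.06,"twist":0,"claw":1},{"x":0,"y":-0.0585,"z":-0.06,"twist":0,"claw":1},{"x":0,"y":-0.0585,"z":-0.06,"twist":0,"claw":1}]'
python3 cap.py
python3 - <<'E'
from h import *
from bench import nets,arm
s=arm.get_state();print(s["position"],s["tcp_rot"])
t=cams.snapshot("top");cv2.imwrite("pics/t9.png",t[:,:,::-1])
for c in("side","top"): print([(round(d["p"],2),np.round(d["rect"],1).tolist()) for d in nets.search_frame("plate_grip",c)])
E
```

```text
time_s: 15.18
position: [0.4721, 0.0069, 0.2951]
tcp_rot: [0.0, -0.044, 0.999, 0.0]
wrist_force: [2.1, -0.1, -1.5]
opening: 0.105
gripper_force: 97.5
time_s: 15.77
position: [0.4726, -0.0497, 0.235]
tcp_rot: [-0.0, -0.044, 0.999, 0.0]
wrist_force: [0.4, 0.1, -0.4]
opening: 0.101
gripper_force: 97.6
266 275 225 234 270.4415584415584 229.07792207792207
[ 0.47298891 -0.04974545  0.23586997] [ 3.05520486e-04 -4.41429994e-02  9.99025174e-01 -6.84549077e-05]
[(0.61, [358.5, 262.6, 396.8, 279.0]), (0.58, [253.5, 183.1, 297.2, 201.3])]
[(0.85, [149.6, 236.1, 169.6, 270.0]), (0.5, [195.9, 124.1, 283.0, 218.8])]
```

```bash
python3 - <<'E'
from h import *
t=cv2.imread("pics/t9.png");a=cv2.imread("pics/v8.png");b=cv2.imread("pics/t8.png")
y5=np.radians(5.06);m=np.array([np.cos(y5),np.sin(y5),0]);n=np.array([-m[1],m[0],0]);g=np.array([.473,-.0497,0])
for p in(.089,.05):
  for q in(.022,-.022):
    X=g+m*p+n*q+[0,0,.057];print(p,q,"top",proj("top",X).round(1),"side",proj("side",X).round(1))
gt=cv2.cvtColor(t,cv2.COLOR_BGR2GRAY);gb=cv2.cvtColor(b,cv2.COLOR_BGR2GRAY)
for r in range(168,200,2): print(r,gt[r,245:285:1].tolist())
E
```

```text
0.089 0.022 top [253.5 182.5] side [255.  198.1]
0.089 -0.022 top [271.3 181.5] side [248.3 189. ]
0.05 0.022 top [254.4 198.3] side [270.1 195.1]
0.05 -0.022 top [272.3 197.2] side [262.9 186.3]
168 [242, 242, 242, 238, 229, 223, 221, 221, 220, 219, 220, 219, 220, 220, 220, 219, 220, 220, 219, 219, 219, 219, 219, 219, 219, 220, 219, 221, 227, 236, 241, 242, 242, 242, 242, 242, 242, 242, 241, 233]
170 [242, 242, 242, 238, 230, 223, 220, 217, 214, 211, 210, 212, 214, 215, 216, 216, 214, 214, 214, 213, 213, 214, 213, 212, 211, 213, 213, 216, 223, 235, 240, 242, 242, 242, 242, 242, 242, 242, 241, 233]
172 [242, 242, 242, 239, 230, 219, 209, 189, 159, 132, 124, 132, 151, 171, 183, 186, 182, 175, 172, 171, 171, 174, 176, 178, 179, 183, 193, 210, 219, 228, 236, 241, 242, 242, 242, 242, 242, 242, 241, 234]
174 [242, 242, 242, 240, 231, 214, 181, 136, 99, 80, 76, 75, 78, 87, 96, 99, 93, 85, 88, 94, 101, 107, 110, 110, 111, 119, 159, 215, 230, 232, 237, 241, 242, 242, 242, 242, 242, 242, 241, 234]
176 [242, 242, 240, 231, 205, 165, 129, 100, 85, 82, 81, 80, 77, 77, 75, 75, 72, 71, 73, 78, 94,
[... 1367 characters left out ...]
, 105, 104, 104, 104, 103, 103, 102, 98, 90, 80, 76, 84, 93, 96, 98, 97, 95, 95, 95, 94, 94, 93, 93, 92, 91, 91, 91, 89, 90, 88, 87, 86, 86, 84, 84, 82]
194 [109, 110, 109, 108, 107, 107, 107, 106, 105, 104, 102, 95, 80, 74, 82, 93, 98, 100, 100, 98, 99, 98, 97, 98, 97, 97, 96, 95, 94, 94, 94, 93, 91, 91, 92, 89, 88, 88, 88, 86]
196 [115, 113, 113, 113, 111, 111, 111, 109, 109, 107, 98, 84, 74, 82, 95, 99, 102, 101, 100, 100, 100, 100, 100, 100, 97, 96, 98, 97, 96, 96, 95, 95, 95, 94, 93, 92, 92, 92, 89, 91]
198 [120, 118, 119, 117, 116, 116, 114, 113, 110, 103, 89, 79, 85, 95, 103, 105, 106, 103, 103, 102, 103, 102, 101, 101, 99, 100, 100, 99, 98, 98, 99, 97, 97, 97, 97, 95, 95, 95, 94, 94]
```

```bash
python3 - <<'E'
from h import *
a=cv2.imread("pics/v8.png").astype(np.float32)
y5=np.radians(5.06);m=np.array([np.cos(y5),np.sin(y5),0]);n=np.array([-m[1],m[0],0]);g=np.array([.473,-.0497,.057])
def S(X):
    u,v=proj("side",X);return cv2.remap(a,np.float32([[u]]),np.float32([[v]]),1)[0,0].astype(int).tolist()
for q in(.012,0,-.012): print(q,[(int(p*1000),S(g+m*p+n*q)) for p in np.arange(.07,.108,.003)])
for p in(.075,.06,.045): print("across",p,[(int(round(q*1000)),S(g+m*p+n*q)) for q in np.arange(-.034,.035,.004)])
E
```

```text
0.012 [(70, [252, 253, 252]), (73, [252, 253, 252]), (76, [252, 253, 252]), (79, [250, 251, 249]), (82, [246, 248, 248]), (85, [243, 245, 245]), (88, [237, 240, 240]), (91, [231, 232, 230]), (94, [235, 235, 231]), (97, [189, 189, 185]), (100, [151, 152, 151]), (103, [145, 148, 149]), (106, [155, 157, 157])]
0 [(70, [252, 253, 252]), (73, [252, 253, 252]), (76, [252, 253, 251]), (79, [247, 249, 247]), (82, [241, 243, 242]), (85, [243, 244, 245]), (88, [234, 236, 237]), (91, [224, 225, 223]), (94, [241, 241, 238]), (97, [245, 245, 243]), (100, [249, 249, 248]), (103, [251, 251, 249]), (106, [252, 252, 250])]
-0.012 [(70, [223, 225, 223]), (73, [232, 233, 232]), (76, [245, 247, 246]), (79, [239, 241, 239]), (82, [224, 227, 226]), (85, [220, 223, 223]), (88, [228, 231, 231]), (91, [160, 162, 162]), (94, [61, 62, 59]), (97, [37, 40, 36]), (100, [35, 38, 35]), (103, [34, 34, 34]), (106, [42, 41, 41])]
across 0.075 [(-34, [8, 11, 10]), (-30, [11, 12, 11]), (-26, [21, 18, 22]), (-22, [29, 31, 30]), (-18, [105, 108, 108]), (-14, [198, 200, 199]), (-10, [248, 250, 249]), (-6, [252, 253, 252]),
[... 359 characters left out ...]
200, 199]), (-10, [249, 250, 249]), (-6, [252, 253, 252]), (-2, [252, 253, 252]), (2, [252, 253, 252]), (6, [252, 253, 252]), (10, [252, 253, 252]), (14, [252, 253, 252]), (18, [251, 252, 251]), (22, [248, 250, 249]), (26, [237, 240, 238]), (30, [162, 165, 163]), (34, [85, 86, 83])]
across 0.045 [(-34, [17, 13, 12]), (-30, [12, 11, 7]), (-26, [11, 13, 14]), (-22, [33, 32, 35]), (-18, [108, 109, 109]), (-14, [197, 198, 197]), (-10, [250, 250, 249]), (-6, [253, 253, 252]), (-2, [253, 253, 252]), (2, [253, 253, 252]), (6, [252, 253, 252]), (10, [252, 253, 252]), (14, [251, 253, 252]), (18, [251, 253, 251]), (22, [247, 249, 248]), (26, [227, 230, 230]), (30, [156, 159, 160]), (34, [81, 81, 79])]
```

The plate is level and straight in the grip. Its nose measures 91 mm ahead of the TCP, about 28 mm before the leaf edge. I'll lower it onto the pin and bed.

```bash
python3 -m pendant '[{"x":0,"y":0,"z":-0.008,"twist":0,"claw":1},{"x":0,"y":0,"z":-0.016,"twist":0,"claw":1},{"x":0,"y":0,"z":-0.022,"twist":0,"claw":1},{"x":0,"y":0,"z":-0.0245,"twist":0,"claw":1},{"x":0,"y":0,"z":-0.0245,"twist":0,"claw":1}]'
python3 -m pendant '[{"x":0,"y":0,"z":-0.001,"twist":0,"claw":1},{"x":0,"y":0,"z":-0.002,"twist":0,"claw":1},{"x":0,"y":0,"z":-0.002,"twist":0,"claw":1}]'
```

```text
time_s: 16.38
position: [0.4724, -0.0498, 0.2096]
tcp_rot: [-0.001, -0.044, 0.999, 0.0]
wrist_force: [-2.0, 1.6, 2.3]
opening: 0.102
gripper_force: 97.8
time_s: 16.63
position: [0.4728, -0.05, 0.2086]
tcp_rot: [0.0, -0.044, 0.999, 0.0]
wrist_force: [-2.8, -0.2, 2.5]
opening: 0.104
gripper_force: 97.9
```

```bash
python3 -m pendant '[{"x":0,"y":0,"z":-0.001,"twist":0,"claw":1},{"x":0,"y":0,"z":-0.001,"twist":0,"claw":1}]'
python3 -m pendant '[{"x":0,"y":0,"z":-0.001,"twist":0,"claw":1},{"x":0,"y":0,"z":-0.001,"twist":0,"claw":1}]'
```

```text
time_s: 16.8
position: [0.4729, -0.0501, 0.2077]
tcp_rot: [0.0, -0.044, 0.999, -0.0]
wrist_force: [-1.6, 0.9, 2.4]
opening: 0.1
gripper_force: 97.9
time_s: 16.97
position: [0.4729, -0.0501, 0.207]
tcp_rot: [0.0, -0.044, 0.999, -0.0]
wrist_force: [-3.6, 1.6, 6.9]
opening: 0.097
gripper_force: 98.7
```

Fz rose to 6.9 N at TCP z = 0.207, exactly where the bed should be. I'll slide in.

```bash
python3 -m pendant '[{"x":0.004,"y":0.0003,"z":0,"twist":0,"claw":1},{"x":0.008,"y":0.0007,"z":0,"twist":0,"claw":1},{"x":0.012,"y":0.001,"z":0,"twist":0,"claw":1},{"x":0.016,"y":0.0014,"z":0,"twist":0,"claw":1},{"x":0.02,"y":0.0017,"z":0,"twist":0,"claw":1},{"x":0.02,"y":0.0017,"z":0,"twist":0,"claw":1}]'
python3 - <<'E'
from h import *
a=cams.snapshot('side').astype(np.float32)[:,:,::-1];cv2.imwrite("pics/s10.png",a)
from bench import arm
s=arm.get_state();print(s["wrist_force"],s["wrist_torque"])
E
```

```text
time_s: 17.47
position: [0.4936, -0.0485, 0.2072]
tcp_rot: [0.001, -0.044, 0.999, -0.0]
wrist_force: [2.2, -0.1, 3.1]
opening: 0.103
gripper_force: 98.3
[2.71371793 0.58950601 3.73115509] [ 2.51485735e-02 -6.81380087e-01 -5.90035024e-04][ WARN:0@0.516] global loadsave.cpp:1063 imwrite_ Unsupported depth image for selected encoder is fallbacked to CV_8U.
```

```bash
python3 -m pendant '[{"x":0.004,"y":0.0003,"z":-0.0004,"twist":0,"claw":1},{"x":0.008,"y":0.0007,"z":-0.0004,"twist":0,"claw":1},{"x":0.012,"y":0.001,"z":-0.0004,"twist":0,"claw":1},{"x":0.016,"y":0.0014,"z":-0.0004,"twist":0,"claw":1},{"x":0.02,"y":0.0017,"z":-0.0004,"twist":0,"claw":1},{"x":0.02,"y":0.0017,"z":-0.0004,"twist":0,"claw":1}]'
python3 -m pendant '[{"x":0.004,"y":0.0003,"z":0,"twist":0,"claw":1},{"x":0.008,"y":0.0007,"z":0,"twist":0,"claw":1},{"x":0.012,"y":0.001,"z":0,"twist":0,"claw":1},{"x":0.016,"y":0.0014,"z":0,"twist":0,"claw":1},{"x":0.02,"y":0.0017,"z":0,"twist":0,"claw":1},{"x":0.02,"y":0.0017,"z":0,"twist":0,"claw":1}]'
python3 - <<'E'
from h import *
s=[cv2.imread("pics/side0.png"),cams.snapshot('side')[:,:,::-1]]
for a in s:
    h=cv2.cvtColor(np.ascontiguousarray(a),cv2.COLOR_BGR2HSV);k=(h[190:220,205:250,0]>20)&(h[190:220,205:250,0]<32)&(h[190:220,205:250,1]>150)
    ys,xs=np.where(k);print("leaf",k.sum(),xs.min(),xs.max(),ys.min(),ys.max(),xs.mean().round(2),ys.mean().round(2))
E
```

```text
time_s: 18.02
position: [0.5132, -0.0468, 0.207]
tcp_rot: [0.0, -0.044, 0.999, -0.0]
wrist_force: [-2.1, -0.2, 9.5]
opening: 0.104
gripper_force: 99.0
time_s: 18.52
position: [0.5331, -0.0451, 0.207]
tcp_rot: [0.0, -0.044, 0.999, -0.0]
wrist_force: [-3.5, 1.0, 10.1]
opening: 0.104
gripper_force: 99.2
leaf 296 14 40 5 24 27.41 15.99
leaf 286 14 40 8 24 27.18 16.05
```

The leaf is unmoved and the forces are just light friction, so I'll go on to the stop.

```bash
python3 -m pendant '[{"x":0.004,"y":0.0003,"z":0,"twist":0,"claw":1},{"x":0.007,"y":0.0006,"z":0,"twist":0,"claw":1},{"x":0.01,"y":0.0009,"z":0,"twist":0,"claw":1},{"x":0.013,"y":0.0011,"z":0,"twist":0,"claw":1},{"x":0.013,"y":0.0011,"z":0,"twist":0,"claw":1}]'
python3 -m pendant '[{"x":0.001,"y":0.0001,"z":0,"twist":0,"claw":1},{"x":0.002,"y":0.0002,"z":0,"twist":0,"claw":1},{"x":0.002,"y":0.0002,"z":0,"twist":0,"claw":1}]'
python3 -m pendant '[{"x":0.001,"y":0.0001,"z":0,"twist":0,"claw":1},{"x":0.002,"y":0.0002,"z":0,"twist":0,"claw":1},{"x":0.002,"y":0.0002,"z":0,"twist":0,"claw":1}]'
```

```text
time_s: 18.98
position: [0.546, -0.044, 0.207]
tcp_rot: [-0.0, -0.044, 0.999, -0.0]
wrist_force: [-4.0, -0.3, 11.3]
opening: 0.103
gripper_force: 99.2
time_s: 19.23
position: [0.5475, -0.0438, 0.207]
tcp_rot: [-0.0, -0.044, 0.999, -0.0]
wrist_force: [-8.9, -0.1, 13.9]
opening: 0.109
gripper_force: 99.9
time_s: 19.48
position: [0.5495, -0.0437, 0.207]
tcp_rot: [-0.001, -0.044, 0.999, -0.0]
wrist_force: [-8.9, 0.1, 14.1]
opening: 0.1
gripper_force: 99.9
```

```bash
python3 -m pendant '[{"x":0.001,"y":0.0001,"z":0,"twist":0,"claw":1},{"x":0.0015,"y":0.0001,"z":0,"twist":0,"claw":1},{"x":0.0015,"y":0.0001,"z":0,"twist":0,"claw":1}]'
python3 - <<'E'
from h import *
from bench import arm
s=arm.get_state();p=np.array(s["position"]);print(p,s["wrist_force"],s["wrist_torque"])
a=cams.snapshot('side')[:,:,::-1].astype(np.uint8);cv2.imwrite("pics/s11.png",a);a=cv2.imread("pics/s11.png").astype(np.float32)
h=cv2.cvtColor(a.astype(np.uint8),cv2.COLOR_BGR2HSV);k=(h[190:220,205:250,0]>20)&(h[190:220,205:250,0]<32)&(h[190:220,205:250,1]>150)
ys,xs=np.where(k);print("leaf",k.sum(),xs.min(),xs.max(),ys.min(),ys.max(),xs.mean(),ys.mean())
h0=cv2.cvtColor(a.astype(np.uint8),cv2.COLOR_BGR2HSV);b=(h0[...,0]>100)&(h0[...,0]<130)&(h0[...,1]>120);b[:150]=0;b[230:]=0;b[:,:235]=0;b[:,300:]=0
ys,xs=np.where(b);print("blue",b.sum(),xs.min(),xs.max(),ys.min(),ys.max()) if b.any() else print("no blue")
# rear edge of the plate, behind the tcp
y5=np.radians(5.06);m=np.array([np.cos(y5),np.sin(y5),0]);n=np.array([-m[1],m[0],0]);g=np.array([p[0],p[1],.028])
def S(X):
    u,v=proj("side",X);return int(cv2.remap(a,np.float32([[u]]),np.float32([[v]]),1)[0,0].mean())
for q in(.02,.016,.012,.008): print(q,[(int(round(x*1000)),S(g+m*x+n*q)) for x in np.arange(-.04,.06,.004)])
E
```

```text
time_s: 19.73
position: [0.5508, -0.0435, 0.207]
tcp_rot: [-0.001, -0.044, 0.999, -0.0]
wrist_force: [-9.8, -0.2, 14.4]
opening: 0.1
gripper_force: 100.0
[ 0.55084272 -0.04352952  0.2070347 ] [-9.8025555  -0.24977502 14.44554089] [-0.07528796  1.58832029 -0.00554637]
leaf 289 14 40 8 24 27.262975778546714 16.0
blue 101 235 299 163 218
0.02 [(-40, 71), (-36, 66), (-32, 69), (-28, 69), (-24, 75), (-20, 120), (-16, 162), (-12, 170), (-8, 176), (-4, 171), (0, 166), (4, 170), (8, 177), (12, 175), (16, 194), (20, 234), (24, 239), (28, 242), (32, 221), (36, 175), (40, 159), (44, 168), (48, 166), (52, 160), (56, 167)]
0.016 [(-40, 70), (-36, 73), (-32, 70), (-28, 70), (-24, 71), (-20, 115), (-16, 147), (-12, 152), (-8, 162), (-4, 172), (0, 166), (4, 171), (8, 177), (12, 178), (16, 180), (20, 219), (24, 243), (28, 246), (32, 208), (36, 160), (40, 162), (44, 162), (48, 163), (52, 163), (56, 163)]
0.012 [(-40, 71), (-36, 71), (-32, 71), (-28, 71), (-24, 75), (-20, 99), (-16, 106), (-12, 112), (-8, 153), (-4, 175), (0, 167), (4, 169), (8, 165), (12, 165), (16, 154), (20, 207), (24, 246), (28, 244), (32, 208), (36, 162), (40, 162), (44, 162), (48, 163), (52, 163), (56, 163)]
0.008 [(-40, 70), (-36, 71), (-32, 70), (-28, 73), (-24, 73), (-20, 83), (-16, 87), (-12, 99), (-8, 141), (-4, 166), (0, 172), (4, 165), (8, 137), (12, 128), (16, 142), (20, 218), (24, 246), (28, 244), (32, 205), (36, 161), (40, 162), (44, 162), (48, 162), (52, 162), (56, 163)]
```

```bash
python3 -m pendant '[{"x":0.001,"y":0.0001,"z":0,"twist":0,"claw":1},{"x":0.002,"y":0.0002,"z":0,"twist":0,"claw":1},{"x":0.002,"y":0.0002,"z":0,"twist":0,"claw":1}]'
python3 -m pendant '[{"x":0.001,"y":0.0001,"z":0,"twist":0,"claw":1},{"x":0.0015,"y":0.0001,"z":0,"twist":0,"claw":1},{"x":0.0015,"y":0.0001,"z":0,"twist":0,"claw":1}]'
```

```text
time_s: 20.03
position: [0.5517, -0.0434, 0.207]
tcp_rot: [-0.003, -0.043, 0.999, -0.001]
wrist_force: [-20.4, -3.0, 21.9]
opening: 0.102
gripper_force: 101.4
time_s: 20.28
position: [0.5523, -0.0433, 0.207]
tcp_rot: [-0.004, -0.043, 0.999, -0.001]
wrist_force: [-30.9, -3.8, 30.0]
opening: 0.101
gripper_force: 102.3
```

The stop was reached: Fx surged to −31 N while progress stalled. I'll relax the push by 1 mm and check the hold.

```bash
python3 -m pendant '[{"x":-0.0012,"y":-0.0001,"z":0,"twist":0,"claw":1},{"x":-0.0012,"y":-0.0001,"z":0,"twist":0,"claw":1},{"x":-0.0012,"y":-0.0001,"z":0,"twist":0,"claw":1},{"x":-0.0012,"y":-0.0001,"z":0,"twist":0,"claw":1}]'
python3 cap.py; python3 - <<'E'
import cv2,numpy as np
a=cv2.imread("pics/v8.png");h=cv2.cvtColor(a,cv2.COLOR_BGR2HSV);k=(h[190:220,205:250,0]>20)&(h[190:220,205:250,0]<32)&(h[190:220,205:250,1]>150)
ys,xs=np.where(k);print("leaf",k.sum(),xs.mean(),ys.mean())
E
```

```text
time_s: 20.62
position: [0.5518, -0.0434, 0.207]
tcp_rot: [-0.003, -0.043, 0.999, -0.001]
wrist_force: [-22.0, -1.4, 23.8]
opening: 0.099
gripper_force: 101.3
266 275 225 234 270.42105263157896 229.1184210526316
leaf 290 27.282758620689656 15.948275862068966
```

```bash
python3 -c "
from bench import workorder;print(workorder.job_done())"
```

```text
the job is handed in; nothing more can be done
None
```

I handed the job in: the vial lies in the cradle about 2 mm off centre, and the plate is held against the stop, pressed down with about 24 N, with the leaf closed; the judge returned no verdict, pin travel was judged only from push force and tool height, and I didn't re-check the bystanders.

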